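# Park the bottle carrier and bolt it in

### The arm

A 6-joint arm with a two-finger parallel gripper is mounted at the origin on the work surface. World frame = base frame: x ahead of the robot, y to its left, z up, the work surface at z = 0. Lengths are in m, angles in rad, forces in N, time in s.
With the tool pointing down it reaches from about 0.275 to 0.825 m from the base axis. Payload 4.9 kg.
Tool frame: the origin (TCP) lies midway between the tips of the shut fingers; the grasp point (between the pads) lies 19 mm behind it (grip_point_offset is the distance from the TCP to the grasp point, in m); z points along the fingers, y is the line along which they close (so a half turn about z gives the same grasp; the last joint's range is limited). The gripper opens to 85 mm and grips with 20 to 120 N. Pads are 22 mm wide; open, the fingers measure 114 mm over their backs; the gripper's body (76 mm by 85 mm) begins 54 mm behind the grasp point. The pads swing forward as they close: fully open they stand 13 mm farther back than shut.
Start: joints at [1.181, 0.326, -0.193, 1.052, 0, 1.437], TCP at [0.139, 0.532, 0.231] pointing down, gripper open.
Joint ranges: [-2.65, 2.65], [-0.97, 1.79], [-1.3, 1.35], [-1.93, 2.1], [-1.47, 1.37], [-3.14, 3.14]. Speed limits (rad/s): [2.57, 2.57, 3.14, 3.14, 3.14, 3.14].

### API

Orientations are given as a rotation vector (axis times angle).
In Python, from cell import * gives the robot as it stands. Calls block until the motion is done:
- movep(position, orientation): joint-space move of the TCP to a pose.
- move_l(position, velocity=0.15, rot=None, until_force=None): straight line of the TCP; rot=None keeps the orientation; velocity is the mean speed in m/s. With until_force (N) it stops when the force on the tool has changed by that much, and returns True; else False.
- set_joints(angles): joint-space move.
- let_go() and grab(newtons=None): open the fingers fully, or close them until they stop; newtons is the grip in N (None keeps the last).
- sleep(seconds).
- ik(position, orientation): joint angles nearest the present ones, or None.
- get_state(): the state.
- grab_frame(name): name is "scene" or "top"; returns a dict with "img" (384x512x3 uint8, red, green, blue), "fx", "fy", "cx", "cy" (pixels), "cam_to_world" (4x4, takes a point from camera to world coordinates). Camera axes: x right, y down, z forward; pixel columns grow to the right and rows downward; lengths in m; the calibration is good to about 2 mm. A picture is of the moment at which its call begins. There is no depth.
A pose or a line that the arm cannot do raises MotionError and nothing moves.
- sign_off(): hands the job in; it is judged then, once.
Trained networks look in the newest picture that a camera, given by its name, has taken for a name from the list of things; names that differ only in an ending like _2 or _b are one class to them, and where a whole thing is asked for, a point or a joint stands for the part that bears it (a point fixed in the world has none). Each returns a list of dicts, best first, with "score" (0 to 1); they miss things now and then, are a little off and sometimes report something else, mostly with a low value. They report only what shows in the picture. A call takes as long as a camera call. They do not tell look-alikes from the thing itself.
- spot_in(camera, name): "centre" ([column, row] in pixels, amid what is visible of it).
- silhouettes(camera, name): "mask" (384x512 bool, what is visible of it) and "centre" ([column, row] in pixels, amid what is visible of it).
- tip_of(camera, name): "centre" ([column, row] in pixels: a listed point, or the origin of a listed thing).
The state is a dict: "clock": time; "q": joint angles; "joint_velocities": joint speeds; "tau": joint torques, N m; "position": TCP position; "eef_rot": TCP orientation; "contact_force": force on the tool from outside, world axes, zero at the start; "wrist_torque": the same for the moment, N m; "finger_gap": opening from 0.0 (shut) to 1.0 (fully open); "grasp_force": force on a finger pad.
Only numpy, scipy, OpenCV 4.12 (cv2) and the standard library are available. Lean on these libraries where they do the work, as an engineer would, in place of code of your own. Each camera call takes 0.05 s, during which the arm holds its last target. There are 200 camera calls.

### The job

In the fume hood, slide the tall, heavy two-bottle carrier along the bench into its parking bay until it stands square against the back stop, pushing it low near its base so that it slides upright and never tips. Then push the bay's sliding bolt by its post fully across behind the carrier. Only push with the fingers: lift and carry nothing, never take the carrier by its bottles or grip bar, and leave the other things on the bench standing where they are.

Things in the scene. Friction and masses are not known exactly. Their poses are not given: they have to be found in the camera images.
- carrier: Tall loose carrier, 1.3 to 2 kg, all one piece; white tray 116 mm deep (x) by 150 mm wide (y), flat walls 60 mm high, two amber bottles side by side (60 mm diameter, caps to 190 mm) set 37 mm back from the near wall, grip bar along y on top, 259 mm high. Origin at the centre of its underside, x away from the robot, near wall at x = -58 mm. Slides if pushed in its lowest 50 mm, tips if pushed above about 70 mm.
- bay: Parking bay of low steel bars fixed to the bench; the carrier slides in on the bare bench along the bay's +x, away from the robot. Origin on the bench where the carrier's origin is when fully home (frames coincide; 1 mm free to the stop). Side rails 14 mm high, inner faces at y = +-85 mm, x from -86 to 73 mm, flaring out to y = +-105 mm at x = -124 mm. y is left.
- bay_stop (a point): Middle of the top edge of the bay's back stop on its near face, 59 mm beyond the bay's origin and 30 mm above the bench; the carrier's far wall rests against this face when home.
- bolt (a joint): Travel of the sliding bolt in m: 0 fully open (drawn out to the right), 0.06 fully across (end stop), along the bay's +y. About 2.5 N of friction; stays where left. Fully across it covers the right 53 mm of the bay's mouth, 8 to 9 mm behind the near wall of a home carrier; a carrier not home blocks it.
- bolt_post (a point): Centre of the top of the bolt's white upright post, 18 mm diameter, 17 to 69 mm above the bench, at bay x = -72 mm, y = -213 mm + travel. Push its right (-y) side towards bay +y. The bolt bar (12 mm square, 17 to 29 mm high) runs from 9 mm right of the post's axis towards the bay, through a guide block (bay x -94 to -50, y -165 to -105 mm, 37 mm high).
- reagent: Bystander: amber reagent bottle with red cap, 68 mm diameter, 155 mm high, left of the bay. Origin at the centre of its underside.
- wash: Bystander: white plastic bottle, 64 mm diameter, 150 mm high, right of the bay beyond the bolt. Origin at the centre of its underside.
- beaker: Bystander: clear plastic beaker, 80 mm diameter, 100 mm high. Origin at the centre of its underside.
- basin: Bystander: green plastic bowl, 140 mm diameter, 70 mm high. Origin at the centre of its underside.
- tub: Bystander: yellow round tub, 100 mm diameter, 100 mm high. Origin at the centre of its underside.
- cap: Bystander: loose blue bottle cap lying on the bench, 40 mm diameter, 16 mm high. Origin at the centre of its underside.
- tuberack: Bystander: white tube rack 60 x 160 mm with clear tubes to 91 mm high. Origin at the centre of its underside.
Not all that is in view belongs to the job. Leave any black or red look-alike of the carrier alone.

How it is judged:
By the outcome, as a careful person would: the job done as asked, in the order asked, and still so for the second after the job is handed in, with the robot touching nothing.
It also fails if it takes over 58 s, if anything falls off the work surface, if the arm or the gripper's body presses on something with over 40 N, if the wrist force passes 120 N, or if a joint passes its speed limit or range.

## Working session

There is one attempt and no reset: what is moved stays moved. The work goes in short steps, each a Python script; the robot and the scene stay as the last script left them, time stands still between calls to the robot, and variables do not carry over. Pictures are saved under pics/ and viewed, at most 10 in all, crops included, and the job is handed in when it is done.

```bash
mkdir -p pics; ls; cat > h.py <<'E'
from cell import *
import numpy as np, cv2
def P(f):
    T=np.array(f["cam_to_world"]); return T
def ray(f,px,z):
    T=P(f); d=T[:3,:3]@np.array([(px[0]-f["cx"])/f["fx"],(px[1]-f["cy"])/f["fy"],1]); o=T[:3,3]
    return o+d*(z-o[2])/d[2]
def proj(f,p):
    T=P(f); c=T[:3,:3].T@(np.asarray(p,float)-T[:3,3]); return np.array([f["fx"]*c[0]/c[2]+f["cx"],f["fy"]*c[1]/c[2]+f["cy"]])
def save(f,n,box=None,s=1):
    im=f["img"][...,::-1]
    if box: im=im[box[1]:box[3],box[0]:box[2]]
    cv2.imwrite("pics/"+n,cv2.resize(im,None,fx=s,fy=s,interpolation=cv2.INTER_CUBIC))
E
python3 - <<'E'
from h import *
a=[]
for c in("scene","top"):
    f=grab_frame(c); a.append(f["img"]); print(c,f["fx"],f["fy"],f["cx"],f["cy"],np.round(f["cam_to_world"],3).tolist())
    save(f,c+"0.png",s=1.5)
    for n in("carrier","bay","bay_stop","bolt_post","reagent","wash","beaker","basin","tub","cap","tuberack"):
        z={"bay_stop":.03,"bolt_post":.069}.get(n,0)
        print(n,[(np.round(d["centre"]).tolist(),round(d["score"],2),np.round(ray(f,d["centre"],z),3).tolist()[:2]) for d in tip_of(c,n)[:4]])
E
```

```text
pics
scene 389.0648607178637 389.0648607178637 259.63504478268317 189.99220282824476 [[-0.714, 0.591, -0.376, 0.991], [0.701, 0.611, -0.369, 0.458], [0.012, -0.527, -0.85, 1.092], [0.0, 0.0, 0.0, 1.0]]
carrier [([274.0, 209.0], 0.77, [0.527, 0.068]), ([359.0, 192.0], 0.72, [0.279, 0.218]), ([434.0, 258.0], 0.56, [0.299, 0.518])]
bay [([231.0, 134.0], 0.47, [0.415, -0.259])]
bay_stop [([212.0, 252.0], 0.68, [0.77, 0.054]), ([211.0, 175.0], 0.27, [0.594, -0.156])]
bolt_post [([209.0, 175.0], 0.62, [0.614, -0.135])]
reagent [([281.0, 282.0], 0.61, [0.682, 0.25])]
wash [([193.0, 210.0], 0.87, [0.713, -0.11])]
beaker [([369.0, 254.0], 0.91, [0.431, 0.375])]
basin [([194.0, 112.0], 0.69, [0.443, -0.435]), ([280.0, 281.0], 0.67, [0.682, 0.247])]
tub [([165.0, 141.0], 0.59, [0.608, -0.397])]
cap [([228.0, 134.0], 0.66, [0.424, -0.265])]
tuberack [([353.0, 316.0], 0.74, [0.609, 0.454])]
top 427.2493418040247 427.2493418040247 251.69862083189315 192.73006698568605 [[0.003, -0.998, 0.069, 0.457], [-1.0, -0.003, 0.0, 0.046], [0.0, -0.069, -0.998, 1.407], [0.0, 0.0, 0.0, 1.0]]
carrier [([198.0, 274.0], 0.85, [0.288, 0.222]), ([104.0, 272.0], 0.64, [0.294, 0.529]), ([245.0, 202.0], 0.56, [0.521, 0.068])]
bay []
bay_stop []
bolt_post [([312.0, 172.0], 0.5, [0.613, -0.142])]
reagent [([190.0, 154.0], 0.86, [0.683, 0.252])]
wash [([298.0, 148.0], 0.98, [0.703, -0.108])]
beaker [([150.0, 228.0], 0.73, [0.438, 0.381])]
basin [([395.0, 226.0], 0.93, [0.446, -0.423])]
tub [([383.0, 174.0], 0.83, [0.616, -0.389])]
cap [([347.0, 234.0], 0.53, [0.419, -0.267])]
tuberack [([127.0, 176.0], 0.82, [0.608, 0.458])]
```

View pics/scene0.png

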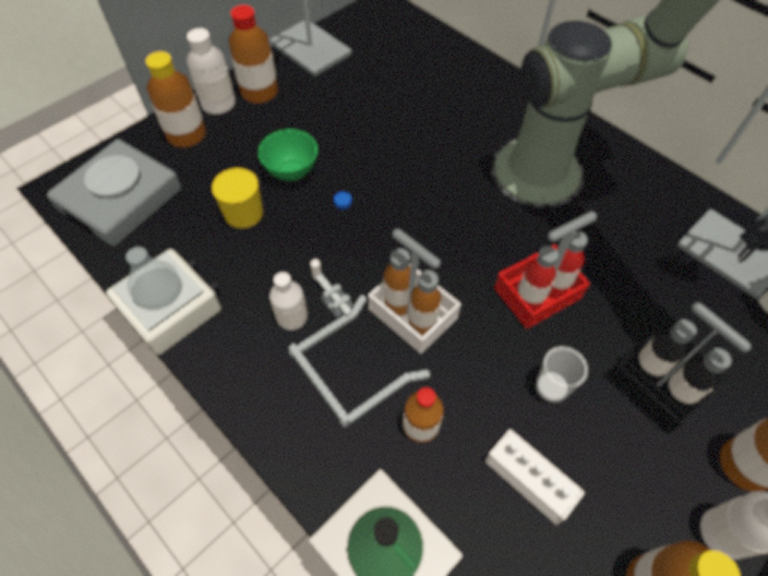

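View pics/top0.png

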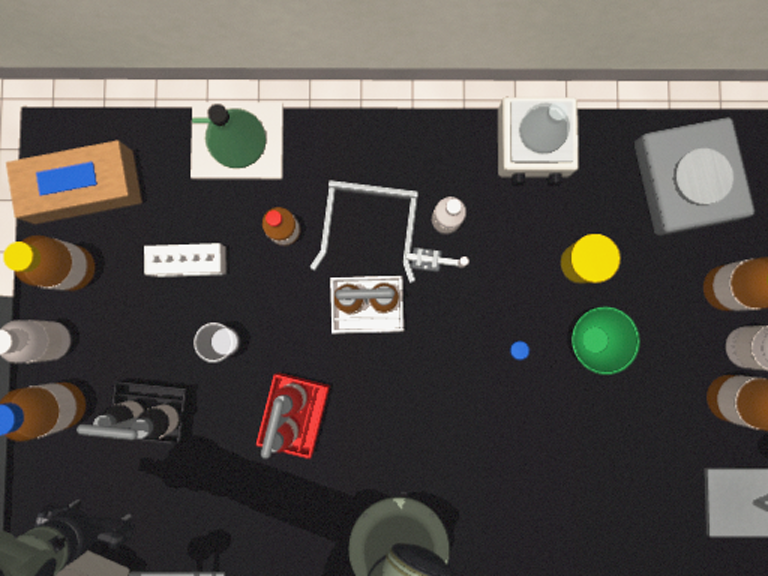

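The white carrier is at top px (245,202). The look-alikes to leave alone are the red one at (198,274) and the black one at (104,272). The bay is at about (247,145), its mouth towards the robot and turned slightly. The bolt post is at (309,174). Next is a close crop with network-based overlays.

```bash
python3 - <<'E'
from h import *
f=grab_frame("top"); save(f,"crop1.png",(200,115,325,230),5)
m=silhouettes("top","carrier")
for d in m[:3]: 
    x=d["mask"]; print(d["centre"],x.sum(),d["score"])
for d in silhouettes("top","bay")[:2]:
    x=d["mask"].astype(np.uint8); print("bay",d["centre"],x.sum(),cv2.boundingRect(x))
E
```

```text
[95.8, 275.6] 2308 0.94
[245.3, 202.4] 1705 0.92
[196.0, 280.3] 1991 0.84
bay [269.9, 162.7] 993 (207, 121, 104, 67)
```

View pics/crop1.png

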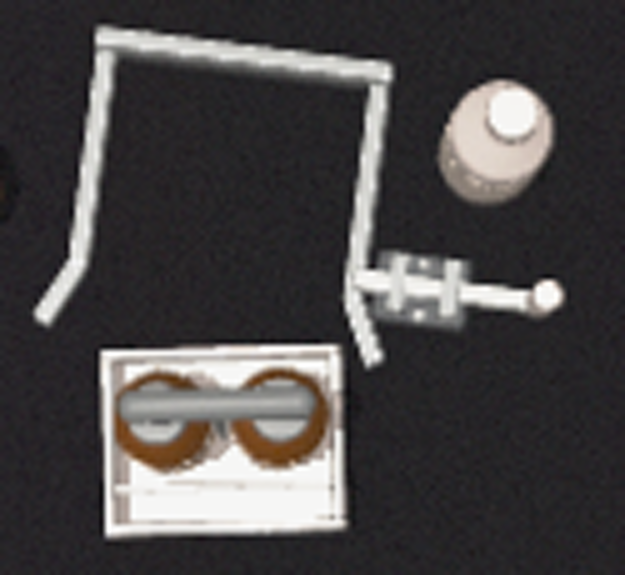

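The crop confirms the white tray with two amber bottles: corners at crop (100,350), (340,345), (347,524) and (106,537). The empty bay lies beyond it, turned about 6° clockwise, with the post top at crop (548,294). I'll fit both poses with the known sizes.

```bash
cat >> h.py <<'E'
from scipy.optimize import least_squares
def fit(f,pts,px,g):
    pts=np.array(pts,float);px=np.array(px,float)
    def w(v):
        c,s=np.cos(v[2]),np.sin(v[2]);return np.c_[v[0]+c*pts[:,0]-s*pts[:,1],v[1]+s*pts[:,0]+c*pts[:,1],pts[:,2]]
    r=least_squares(lambda v:np.ravel([proj(f,p) for p in w(v)]-px),g,loss="soft_l1")
    return r.x,r.fun.reshape(-1,2)
def white(f,rng,c0):
    "oriented box of the white tray region near a pixel"
E
python3 - <<'E'
from h import *
f=grab_frame("top"); r=lambda L:[(200+(x-2)/5,115+(y-2)/5) for x,y in L]
v,e=fit(f,[(.058,.075,.06),(.058,-.075,.06),(-.058,-.075,.06),(-.058,.075,.06)],r([(100,350),(341,345),(347,526),(106,537)]),[.52,.07,0])
print("carrier",v.round(4),e.round(1).tolist())
v,e=fit(f,[(-.072,-.213,.069),(-.086,.085,.014),(-.086,-.085,.014),(.059,.085,.014),(.059,-.085,.014),(-.124,.105,.014),(-.124,-.105,.014)],
 r([(548,294),(90,262),(346,288),(116,60),(369,84),(50,325),(365,366)]),[.7,.07,-.1])
print("bay",v.round(4),e.round(1).tolist())
g=grab_frame("scene")
for b in [(.059,0,.03),(-.072,-.213,.069)]:
    c,s=np.cos(v[2]),np.sin(v[2]);print(proj(g,[v[0]+c*b[0]-s*b[1],v[1]+s*b[0]+c*b[1],b[2]]))
E
```

```text
carrier [0.5185 0.0696 0.0362] [[0.4, 0.3], [-0.4, -0.2], [-0.3, 0.3], [0.3, -0.3]]
bay [ 0.7071  0.0659 -0.1192] [[0.8, -0.0], [-0.6, 1.5], [-0.4, 2.6], [-0.3, -1.4], [0.2, 0.0], [-0.2, -0.4], [0.5, -0.8]]
[214.4592482  252.47004926]
[209.8582042  174.21655252]
```

```bash
cat >> h.py <<'E'
from scipy.spatial.transform import Rotation as R
C0=np.array([.5185,.0696,.0362]); B=np.array([.7071,.0659,-.1192])
def comp(b,p):  # 2D pose composition
    c,s=np.cos(b[2]),np.sin(b[2]); return np.array([b[0]+c*p[0]-s*p[1],b[1]+s*p[0]+c*p[1],b[2]+(p[2] if len(p)>2 else 0)])
def rot(yaw,t,sg):
    d=np.array([np.cos(yaw),np.sin(yaw),0]); z=np.sin(t)*d-np.cos(t)*np.array([0,0,1]); y=sg*np.array([-d[1],d[0],0])
    return R.from_matrix(np.c_[np.cross(y,z),y,z]).as_rotvec()
T=np.radians(15)
E
python3 - <<'E'
from h import *
s=get_state(); print(s["clock"],s["position"],s["eef_rot"])
for sg in(1,-1):
  for p in (comp(C0,[-.115,0]),comp(B,[-.066,0])): print(sg,np.round(ik([p[0],p[1],.01],rot(p[2],T,sg)),2))
  p=comp(B,[-.072,-.262]); print(np.round(ik([p[0],p[1],.035],rot(p[2],T,sg)),2))
E
```

```text
1.45 [0.13915961 0.53214523 0.23130782] [4.00701655e-01 3.11592259e+00 1.06027405e-04]
1 [-0.03  0.29 -1.09 -0.07  0.02 -0.07]
1 [ 0.02  0.58 -0.49  0.24 -0.04  0.13]
[-0.46  0.52 -0.51  0.29  0.09 -0.33]
-1 [-0.03  0.29 -1.09 -0.07  0.02  3.07]
-1 [ 0.02  0.58 -0.49  0.24 -0.04 -3.01]
[-0.46  0.52 -0.51  0.29  0.09  2.82]
```

```bash
python3 - <<'E'
from h import *
s=get_state(); p=s["position"]
move_l([p[0],p[1],.42],.25)
a=comp(C0,[-.115,0]); r=rot(a[2],T,1)
movep([a[0],a[1],.36],r)
move_l([a[0],a[1],.010],.2)
f0=get_state()["contact_force"]; print(f0)
e=comp(C0,[-.045,0]); hit=move_l([e[0],e[1],.010],.03,until_force=3)
s=get_state(); print(hit,s["clock"],s["position"],s["contact_force"])
f=grab_frame("scene"); save(f,"s1.png",(130,90,390,290),3)
E
```

```text
[-0.27401168  0.19378876  0.73648522]
True 7.775 [0.45456222 0.06724849 0.0094521 ] [0.33995499 0.22812346 0.94078189]
```

View pics/s1.png

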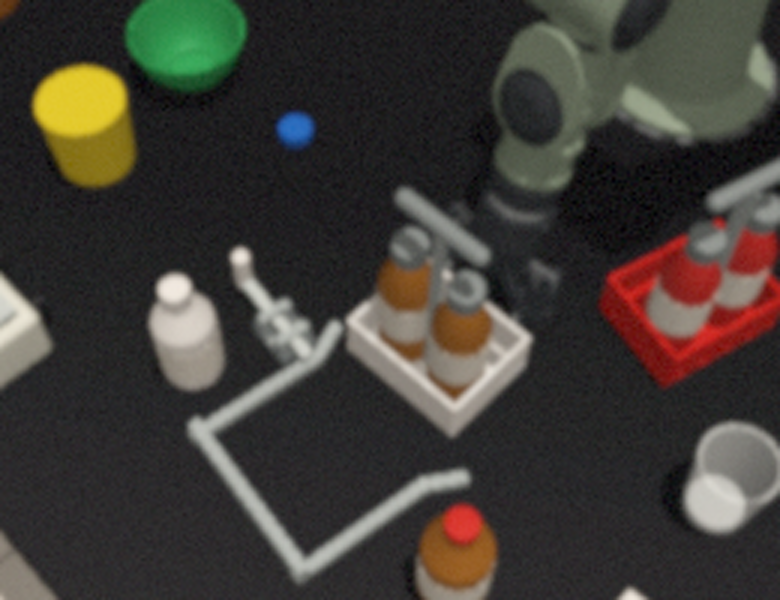

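The fingers now stand against the near wall, low and upright, and the contact matches the estimate within 1.5 mm. I'll push in two legs, turning on the way.

```bash
python3 - <<'E'
from h import *
K=[-.064,0]
for rel in ([-.09,-.004,.03],[-.03,0,0]):
    w=comp(comp(B,rel),K); h=move_l([w[0],w[1],.010],.035,rot=rot(w[2],T,1),until_force=35)
    s=get_state(); print(h,s["clock"],s["position"],s["contact_force"].round(1) if hasattr(s["contact_force"],"round") else s["contact_force"])
    f=grab_frame("top"); print([(d["centre"],d["score"]) for d in tip_of("top","carrier")[:3]],proj(f,[*comp(B,rel)[:2],0]))
save(f,"t2.png",(200,105,325,225),5)
E
```

```text
False 10.825 [0.5478292  0.07855779 0.00696428] [-7.2  0.1 -4.8]
[([240.8, 177.4], 0.82), ([104.8, 270.0], 0.78)] [243.82156984 173.47404585]
False 12.8 [0.60777039 0.07744455 0.00680073] [-9. -0. -1.]
[([197.4, 275.7], 0.8), ([103.1, 272.0], 0.71), ([245.6, 160.7], 0.67)] [244.84602191 155.49063596]
```

View pics/t2.png

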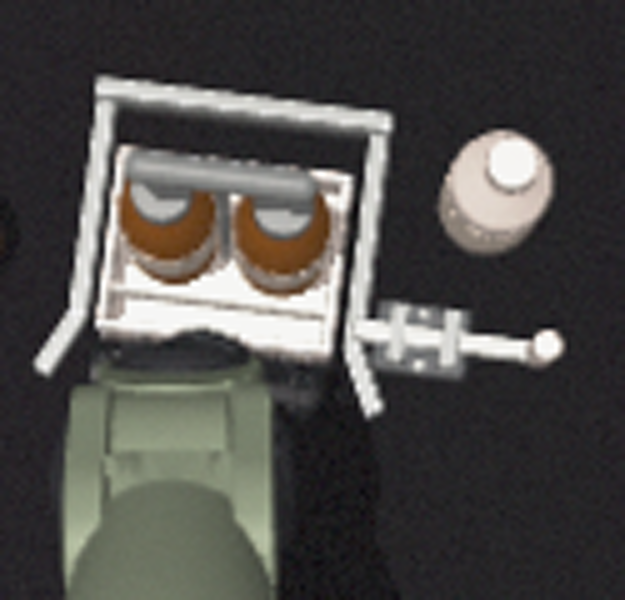

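The carrier is square and centred between the rails, about 30 mm short (far wall at crop row 150–180, stop at row 95–130). Now I'll push it home until the force rises against the stop.

```bash
python3 - <<'E'
from h import *
w=comp(B,[-.050,0]); h=move_l([w[0],w[1],.010],.03,rot=rot(w[2],T,1),until_force=25)
s=get_state(); q=np.array(s["position"])-[*B[:2],0]; c,n=np.cos(B[2]),np.sin(B[2]); print(h,s["clock"],c*q[0]+n*q[1],-n*q[0]+c*q[1],s["position"],s["contact_force"])
sleep(.3)
w=comp(B,[-.14,0]); move_l([w[0],w[1],.012],.15); move_l([w[0],w[1],.33],.25)
w2=comp(B,[-.22,-.262]); movep([w2[0],w2[1],.30],rot(B[2],T,1)); grab(20)
f=grab_frame("top"); save(f,"t3.png",(200,105,325,225),5)
print(get_state()["clock"],get_state()["finger_gap"])
E
```

```text
True 14.1333 -0.06322776764748013 6.148144463886604e-05 [0.6443282  0.07347996 0.00576318] [ 0.59220782 -0.43210873 -0.48851257]
18.4083 -0.0026582448087147524
```

View pics/t3.png

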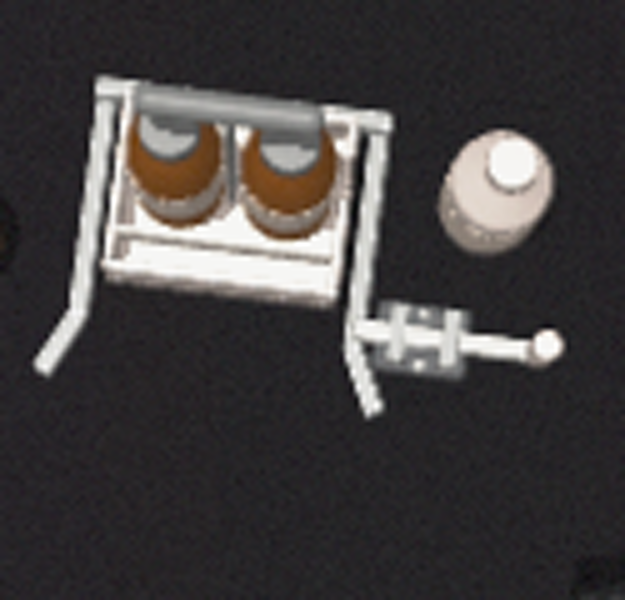

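The carrier stands upright and square, near wall at crop (105,268)–(335,292). I'll check its pose numerically with a press-free measurement, then go on to the bolt.

```bash
python3 - <<'E'
from h import *
f=grab_frame("top")
for b in [(-.058,.075,.06),(-.058,-.075,.06),(-.058,.075,0),(-.058,-.075,0)]:
    w=comp(B,b[:2]); print(((proj(f,[w[0],w[1],b[2]])-[200,105])*5+2).round(0))
# bolt
r=rot(B[2],T,1)
for b,z,v in(([-.072,-.262],.30,.25),([-.072,-.262],.036,.2)):
    w=comp(B,b); move_l([w[0],w[1],z],v,rot=r)
w=comp(B,[-.072,-.225]); h=move_l([w[0],w[1],.036],.03,until_force=1.8)
s=get_state(); q=np.array(s["position"])-[*B[:2],0]; c,n=np.cos(B[2]),np.sin(B[2]); print(h,s["clock"],c*q[0]+n*q[1],-n*q[0]+c*q[1],s["position"],s["contact_force"])
f=grab_frame("scene"); save(f,"s4.png",(130,90,390,290),3)
E
```

```text
[102. 269.]
[337. 297.]
[109. 282.]
[333. 310.]
True 21.5917 -0.07245540296862579 -0.23193519644629984 [ 0.60757748 -0.15577316  0.03556712] [-0.1353365   0.0811695  -0.48661118]
```

View pics/s4.png

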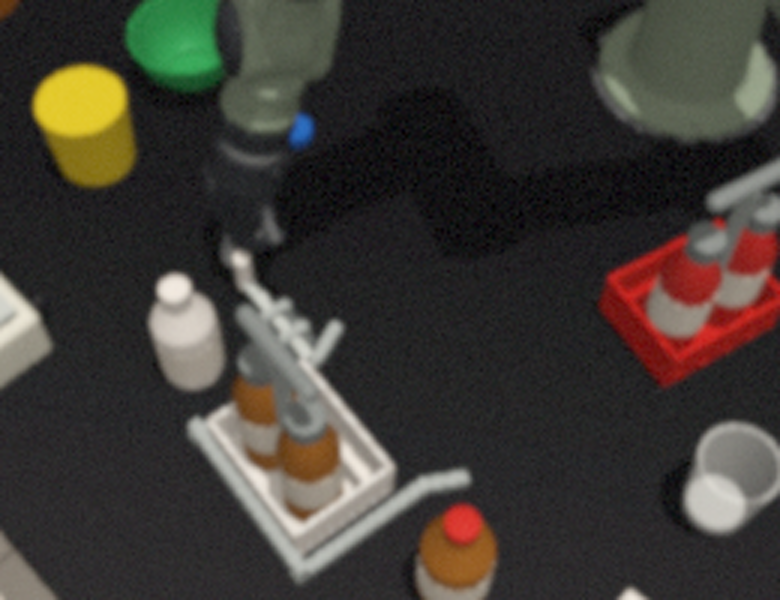

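The finger touches the right side of the post (crop (240,262)), and the carrier rests along the stop. I'll push the bolt across to its end stop.

```bash
python3 - <<'E'
from h import *
w=comp(B,[-.072,-.155]); h=move_l([w[0],w[1],.036],.03,until_force=15)
def bay():
    s=get_state(); q=np.array(s["position"])-[*B[:2],0]; c,n=np.cos(B[2]),np.sin(B[2]); print(s["clock"],c*q[0]+n*q[1],-n*q[0]+c*q[1],s["contact_force"])
print(h); bay()
sleep(.3)
w=comp(B,[-.075,-.25]); move_l([w[0],w[1],.036],.15); move_l([w[0],w[1],.30],.25)
w=comp(B,[-.30,-.26]); move_l([w[0],w[1],.30],.2)
f=grab_frame("top"); save(f,"t5.png",(200,105,325,225),5)
for d in tip_of("top","bolt_post")[:1]:
    q=ray(f,d["centre"],.069)-[*B[:2],0]; c,n=np.cos(B[2]),np.sin(B[2]); print("post bay",c*q[0]+n*q[1],-n*q[0]+c*q[1])
E
```

```text
True
23.425 -0.07253728387354928 -0.17591937344016867 [-0.9732362  -3.05266056  1.5790268 ]
post bay -0.0694108583126854 -0.16199543406646502
```

View pics/t5.png

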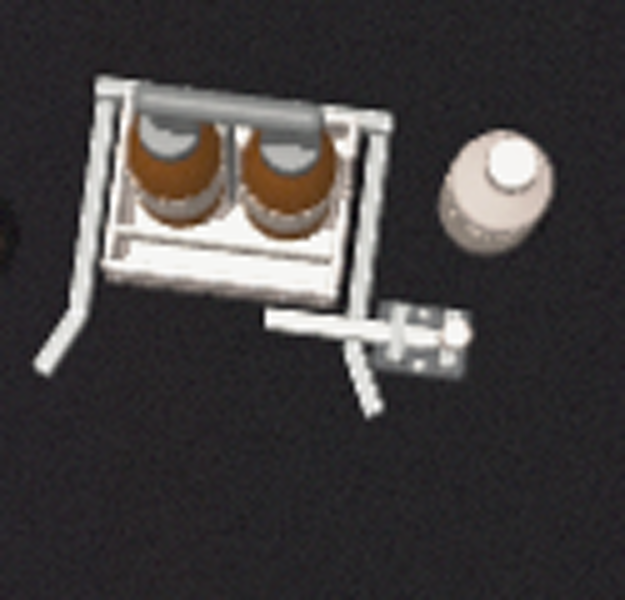

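The bolt lies across the mouth behind the carrier, tip at crop (268,320). Travel measures about 57 ± 3 mm, so I'll press once more, harder, to confirm it is at the end stop.

```bash
python3 - <<'E'
from h import *
def bay(t):
    s=get_state(); q=np.array(s["position"])-[*B[:2],0]; c,n=np.cos(B[2]),np.sin(B[2]); print(t,s["clock"],c*q[0]+n*q[1],-n*q[0]+c*q[1],s["contact_force"])
def go(b,z,v,**k):
    w=comp(B,b); return move_l([w[0],w[1],z],v,**k)
go([-.075,-.25],.30,.2); go([-.072,-.25],.036,.2); go([-.072,-.19],.036,.1)
print(go([-.072,-.15],.036,.02,until_force=1.5)); bay("touch")
print(go([-.072,-.15],.036,.02,until_force=25)); bay("press")
go([-.075,-.25],.036,.15); go([-.075,-.25],.30,.25); go([-.30,-.26],.30,.2)
f=grab_frame("top"); save(f,"t6.png",s=1.5)
for d in tip_of("top","bolt_post")[:1]: print(d["centre"],proj(f,[*comp(B,[-.072,-.153])[:2],.069]),proj(f,[*comp(B,[-.072,-.213])[:2],.069]))
E
```

```text
True
touch 31.3833 -0.0721549405054045 -0.17604396924121196 [ 0.54934812 -1.26374493  1.28003855]
True
press 32.0167 -0.07256680017110534 -0.17639536082622412 [-0.87304121 -4.28681966  2.82295379]
[291.3, 171.9] [291.06846457 171.06586553] [309.99813126 173.36964827]
```

View pics/t6.png

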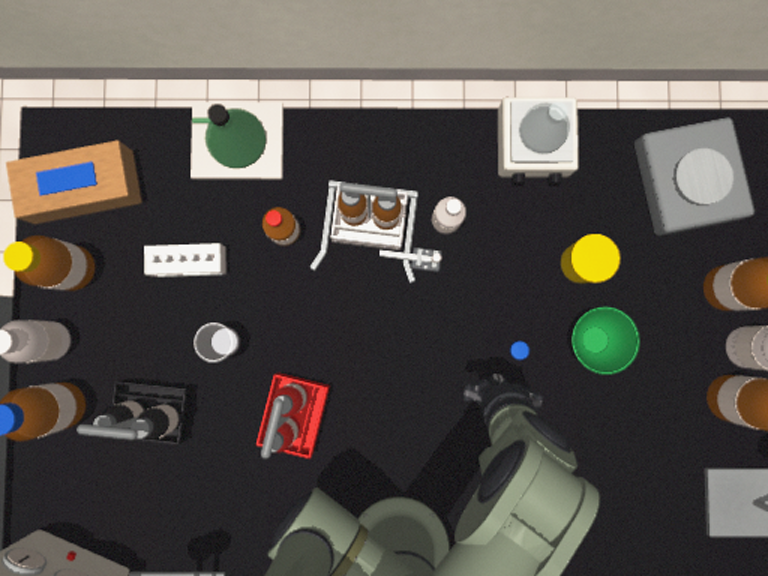

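The second press met the same hard stop, so the bolt is fully across: the post is at px (291,172) and the model puts it at (291,171). The carrier is home, the bystanders have not moved, and the arm is clear.

```bash
python3 -c "
from cell import *
print(sign_off())"
```

```text
the job is handed in; nothing more can be done
None
```

The carrier stands square against the back stop, the bolt is fully across behind it, nothing else was moved, and the job is handed in at about 34 s on the robot's clock.

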